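# Bring the trolley wheel's valve to the top

## Robot

A 6-joint arm with a two-finger parallel gripper is mounted at the origin on the work surface. World frame = base frame: x ahead of the robot, y to its left, z up, the work surface at z = 0. Lengths are in m, angles in rad, forces in N, time in s.
With the tool pointing down it reaches from about 0.35 to 0.975 m from the base axis. Payload 4.9 kg.
Tool frame: the origin (TCP) lies on the front face of the gripper's body, between the roots of the fingers; the fingertips stand 73 mm ahead of it and the grasp point (between the pads) lies 54 mm ahead of it (tip_extent is the distance from the TCP to the fingertips, in m); y points along the fingers, x is the direction in which the jaws open and shut, and the axes are right-handed (so a half turn about y gives the same grasp; the last joint's range is limited). The gripper opens to 85 mm and grips with 20 to 120 N. Pads are 22 mm wide; open, the fingers measure 114 mm over their backs; the gripper's body (76 mm by 85 mm) begins 54 mm behind the grasp point. The pads swing forward as they close: fully open they stand 13 mm farther back than shut.
Start: joints at [1.152, 0.053, 1.613, -0, 1.476, -0.119], TCP at [0.185, 0.597, 0.304] pointing down, gripper open.
Joint ranges: [-3.01, 3.01], [-1.01, 2.22], [0.06, 2.58], [-1.02, 4.17], [0.09, 2.62], [-3.14, 3.14]. Speed limits (rad/s): [2.57, 2.57, 3.14, 3.14, 3.14, 3.14].

## Interface

Orientations are given as a unit quaternion [w, x, y, z].
In Python, from plant import state, grab_frame, camera_info, job_done, tip_extent gives the robot as it stands.
- The arm moves only by the tool carry_out, never from a script. Its argument "rows" is a list that holds one entry, the list of rows, each a list of 7 numbers: the turn, a rotation vector about the world's x, y, z as a fraction of full scale, then the shift along the world's x, y, z as a fraction of full scale, then the finger opening in mm, from 0 to 85.4. A call has 1 to 5 rows; each row shifts and turns the commanded pose from where the row before left it; what a row does not reach is not made up. Full scale, the value 1, is 40 mm for a shift and 4 degrees for a turn. A row lasts 1/10 s, in which the tool goes at most 50 mm and 8.59 degrees, less where a joint would pass 70% of its speed; a pose out of reach is approached as far as the arm can. A call with a number of a shift or a turn outside -1 to 1 is refused whole. A call with a gripper value outside its range is refused whole. The fingers move at their own pace and stop on an object; the grip force is fixed at half the most. Time passes only in rows, so rows that do not move let the fingers close. It gives the time, the measured TCP pose, the force and the opening at its end, in the units of the state.
- state(): the state, without advancing time (a new reading comes with each control period).
- grab_frame(name): name is "side" or "top" or "wrist"; returns the picture (420x560x3 uint8, blue, green, red); there is no depth.
- camera_info(name): a dict with "intrinsics" (3x3 intrinsics, pixels), "k1" (the pictures are not rectified: a ray, as slopes to the right and down, at radius r is drawn at 1 + k1 r^2 times it, then the intrinsics apply), "xyz" and "rotation" of the camera in the world; the wrist camera has in their place "tool_from_camera" (4x4, takes a point from camera to tool coordinates, whose origin is the TCP and whose axes are the tool frame's). Camera axes: x right, y down, z forward; pixel columns grow to the right and rows downward; lengths in m; the calibration is good to about 2 mm. A picture is of the moment at which its call begins: read the wrist's pose just before it. camera_info takes no time and is no camera call.
- job_done(): hands the job in, once; it reports no verdict.
The state is a dict: "time": time; "joint_pos": joint angles; "joint_vel": joint speeds; "joint_efforts": joint torques, N m; "tool_pos": TCP position; "tool_rot": TCP orientation; "contact_force": force on the tool from outside, world axes, zero at the start; "ft_torque": the same for the moment, N m; "gripper_width": opening from 0.0 (shut) to 1.0 (fully open).
Only numpy, scipy, OpenCV 4.12 (cv2) and the standard library are available. Lean on these libraries where they do the work, as an engineer would, in place of code of your own. Each camera call takes 0.05 s, during which the arm holds its last target.

## Task

The gas-cylinder trolley's wheel sits on the black service stand and its valve has to be on top before the tyre can be pumped up. With your fingertips, gently push the yellow spokes above the clear guard, one after another, until the red-capped valve stem points straight up at the red pointer, then leave the wheel at rest and take your hand away. Push only on the spokes, do not grip them, keep off the tyre and the valve stem, and leave the things lying about where they are.

Things in the scene. Friction and masses are not known exactly. Their poses are not given: they have to be found in the camera images.
- stand: fixed black service stand, base 320 x 360 x 12 mm. Origin on the table under the hub, z up, x away from the wheel's front (roughly away from the robot), y left. The wheel leans back 50 degrees from upright: its axle through hub runs along (-0.643, 0, 0.766) of this frame, out of the wheel's front ('front normal', towards robot and up); 'up the slope' of the wheel is (0.766, 0, 0.643).
- guard_edge (a point): middle of the top edge of the fixed clear plastic guard (360 mm wide, 4 mm thick, blue bolts), parallel to the wheel. It lies 40 to 44 mm in front of the hub's centre along the front normal and covers the wheel from the bottom to this edge, 25 mm up the slope past the hub; only the part above can be reached. Behind the wheel above the hub 60 mm are free.
- hub (a point): the hub's centre on the axle, in the mid-plane of the tyre, 165 mm above the table. It does not move with the wheel.
- top_mark (a point): point, fixed to the stand, where the tip of the valve stem must come: 145 mm up the slope from the hub and 26 mm out along the front normal. The red pointer ends 10 mm farther up the slope, in the tyre's mid-plane.
- stem_tip (a point): outer end of the valve stem's red cap; it turns with the wheel, 145 mm from the axle, 26 mm out along the front normal.
- stem: bent brass valve stem with a red cap 16 mm thick, part of the wheel: it leaves the rim 103 mm from the axle and runs outward over the front of the tyre, 26 mm from the mid-plane, to 145 mm. Origin at the hub, z = front normal, x points along the stem.
- spokes: the wheel's five yellow spokes, round bars 14 mm thick, part of the wheel, straight from the hub (radius 26 mm) to 88 mm from the axle, centre lines 20 mm in front of the tyre's mid-plane. Origin at the hub, z = front normal, x along the valve stem; spokes at 36, 108, 180, 252 and 324 degrees about z from x (stem midway between two). Gaps are open right through, up to the rim at 96 mm.
- tyre: the black rubber tyre, part of the wheel, 290 mm across outside, from 107 to 145 mm from the axle, 38 mm thick; just inside it is the 14 mm thick aluminium rim.
- wheel (a joint): angle of the wheel, 0 (or any whole number of turns, 6.283) with the valve stem straight up; positive values carry the stem from the top towards the stand's +y (left, counterclockwise as seen from the robot). It turns freely both ways without stops, with friction of 0.15 N m, and stays where it is left; the whole wheel weighs about 1 kg. At the start the stem is in the lower part of the wheel (2.3 to 3.98).
- spanner: loose steel spanner, 160 mm long, lying beside the stand on its right. Origin near its middle.
- gauge: loose round black tyre-pressure gauge, 52 mm across, 24 mm high, with a brass nozzle, beside the stand on its left. Origin at the middle of its underside.
- fitting: loose blue plastic hose fitting, 24 mm across, 30 mm high, beside the stand on its left, farther back. Origin at the middle of its underside.
- beaker: loose glass beaker, 84 mm across, 110 mm high, on the left of the bench. Origin at the middle of its underside.
- meter: loose yellow multimeter, 160 x 85 x 35 mm, lying on the left of the bench. Origin at the middle of its underside.
- washbottle: loose white wash bottle, 72 mm across, 170 mm high, on the right of the bench. Origin at the middle of its underside.
- jar: loose amber jar with a black cap, 64 mm across, 75 mm high, on the right of the bench. Origin at the middle of its underside.

How it is judged:
On the way:
1. a spoke is pushed with the fingers (contact force between the fingers and spokes above 0.5 N), for 0.05 s.
At the end, for the whole second after the job is handed in: the tip of the valve stem within 16 mm of its place at the top (about 6 degrees), the wheel at rest, and none of the loose things moved by 25 mm or more (distance between stem_tip and top_mark below 0.016 m and angular speed of spokes below 0.05 rad/s and distance of each of spanner, gauge, fitting, beaker, meter, washbottle, jar from where it was at the start of the episode below 0.025 m); the robot touches nothing.
It fails at once if the tyre is pushed (over 2 N) (contact force between any of the fingers, the arm and tyre above 2 N).
It fails at once if the valve stem is pushed (over 2 N) (contact force between any of the fingers, the arm and stem above 2 N).
It fails at once if the spokes are gripped or pushed roughly (over 45 N) (contact force between the fingers and spokes above 45 N).
It fails at once if a loose thing is moved by 25 mm or more, or lifted (distance of any of spanner, gauge, fitting, beaker, meter, washbottle, jar from where it was at the start of the episode above 0.025 m).
It also fails if it takes over 51 s, if anything falls off the work surface, if the arm or the gripper's body presses on something with over 40 N, if the wrist force passes 120 N, or if a joint passes its speed limit or range.

## Working session

There is one attempt and no reset: what is moved stays moved. The work goes in short steps, Python scripts to look and compute and a tool call to move; the robot and the scene stay as the last step left them, time stands still between calls to the robot, and variables do not carry over. Pictures are saved under pics/ and viewed, and the job is handed in when it is done.

Besides the shell and the picture viewer there is one more tool, called after "Call:" in YAML: its name, and indented under it one key for each argument. carry_out: Moves the arm, as the interface text tells. Shift numbers are shares of 40 mm and turn numbers shares of 4 degrees, none past 1 either way. Its arguments: {"type":"object","properties":{"rows":{"type":"array"}},"required":["rows"]}

```bash
ls; mkdir -p pics; python3 - <<'E'
from plant import *
import cv2
print(state())
for n in ("side","top","wrist"):
    print(n,camera_info(n)); cv2.imwrite(f"pics/{n}0.png",grab_frame(n))
print(tip_extent)
E
```

```text
pics
{'time': 0.0, 'joint_pos': array([ 1.15200744e+00,  5.33369016e-02,  1.61428455e+00, -5.64057414e-06,
        1.47596163e+00, -1.19005070e-01]), 'joint_vel': array([-0.00010361,  0.00097268, -0.00093562, -0.00057758,  0.00069666,
       -0.00069908]), 'joint_efforts': array([ 5.19209025e-04, -3.93695140e+01, -3.70168376e+01, -1.05462527e-04,
        7.18493204e-03, -1.43769881e-06]), 'tool_pos': array([0.18438442, 0.59669638, 0.30268087]), 'tool_rot': array([-0.56870959,  0.5694081 ,  0.41911699, -0.42033888]), 'contact_force': array([-0.09358302,  0.32886358,  0.38939868]), 'ft_torque': array([-0.0227002 ,  0.04121359, -0.04289091]), 'gripper_width': 1.0004325564743355}
side {'intrinsics': array([[419.37755596,   0.        , 280.2223804 ],
       [  0.        , 419.37755596, 213.62812037],
       [  0.        ,   0.        ,   1.        ]]), 'k1': 0.010526104057955612, 'xyz': array([1.01479512, 0.98398467, 1.1102014 ]), 'rotation': array([-0.09190559,  0.21430842,  0.88200057, -0.40951221])}
top {'intrinsics': array([[479.31928474,   0.        , 283.2492503 ],
       [  0.        , 479.31928474, 209.90245337],
       [  0.        ,   0.        ,   1.        ]]), 'k1': 0.014713193813309357, 'xyz': array([ 0.45520363, -0.01490306,  1.63851107]), 'rotation': array([ 0.02080001, -0.70272769,  0.7108674 , -0.02021612])}
wrist {'intrinsics': array([[359.62662044,   0.        , 277.60437005],
       [  0.        , 359.62662044, 203.85311719],
       [  0.        ,   0.        ,   1.        ]]), 'k1': -0.06834327221827513, 'tool_from_camera': array([[ 9.99999984e-01,  9.21100074e-05, -1.56252417e-04,
        -1.29369141e-04],
       [ 1.77268842e-04, -3.13917496e-01,  9.49450249e-01,
        -6.91028644e-02],
       [ 3.84035021e-05, -9.49450261e-01, -3.13917507e-01,
         8.19933177e-02],
       [ 0.00000000e+00,  0.00000000e+00,  0.00000000e+00,
         1.00000000e+00]])}
0.0726
```

View pics/side0.png

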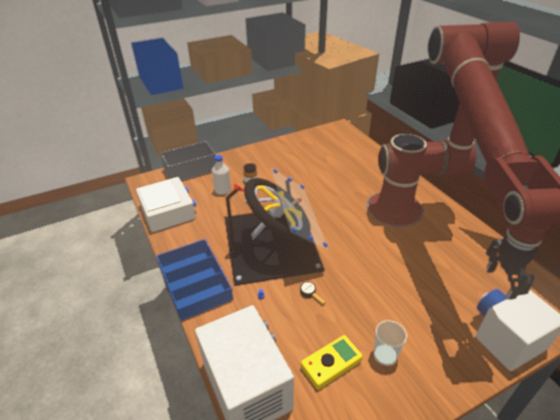

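View pics/top0.png

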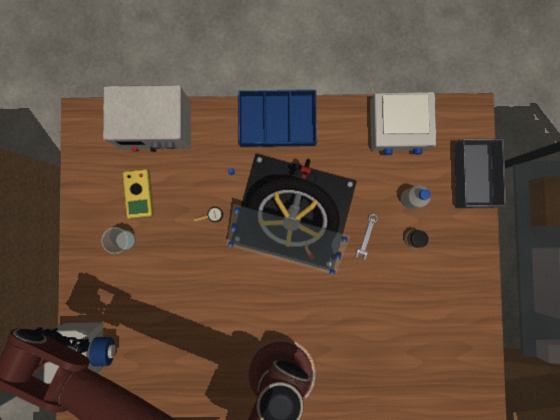

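View pics/wrist0.png

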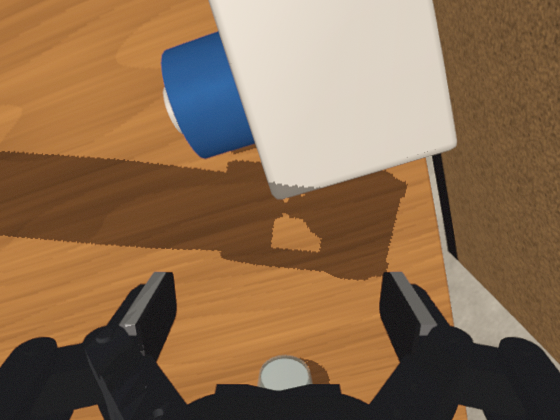

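```bash
python3 - <<'E'
import cv2
a=cv2.imread("pics/top0.png")[145:285,220:390]
cv2.imwrite("pics/top0z.png",cv2.resize(a,None,fx=4.2,fy=4.2,interpolation=cv2.INTER_CUBIC))
a=cv2.imread("pics/side0.png")[155:295,215:345]
cv2.imwrite("pics/side0z.png",cv2.resize(a,None,fx=4.2,fy=4.2,interpolation=cv2.INTER_CUBIC))
E
```

```text
(no output)
```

View pics/top0z.png

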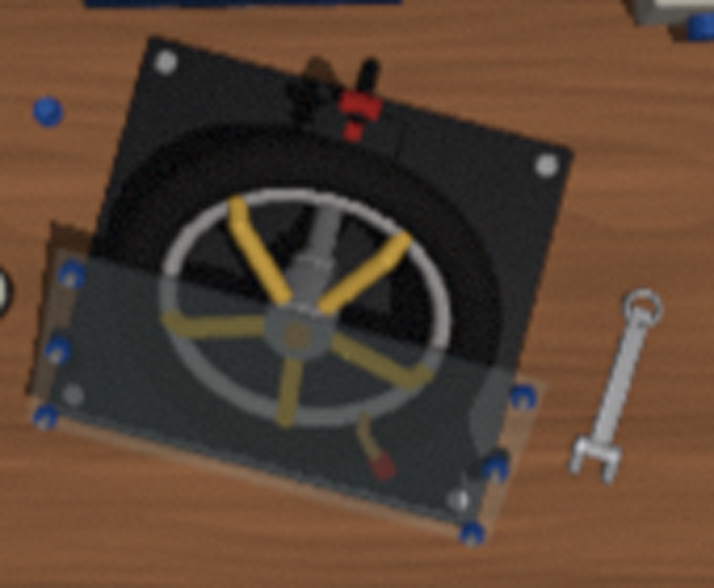

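View pics/side0z.png

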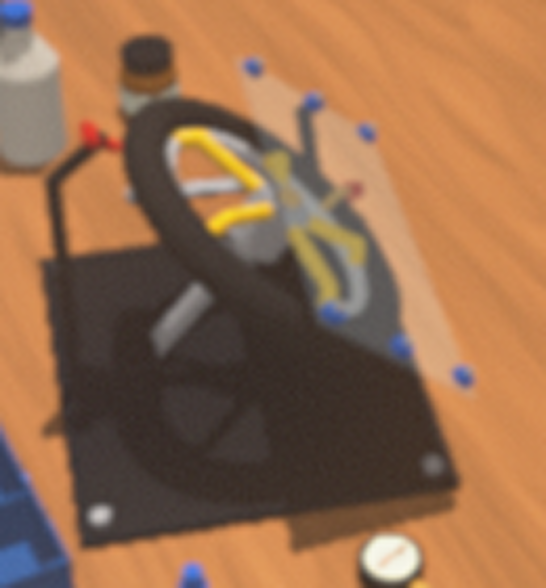

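```bash
cat > h.py <<'E'
import numpy as np, cv2
from scipy.spatial.transform import Rotation as R
from scipy.optimize import least_squares
from plant import *
def q2R(q): return R.from_quat([q[1],q[2],q[3],q[0]]).as_matrix()
def proj(P,ci,pose=None):
    P=np.atleast_2d(P)
    if pose is None: C=np.array(ci["xyz"]);M=q2R(ci["rotation"])
    else:
        T=np.eye(4);T[:3,:3]=q2R(pose[1]);T[:3,3]=pose[0];T=T@ci["tool_from_camera"];C=T[:3,3];M=T[:3,:3]
    c=(P-C)@M; s=c[:,:2]/c[:,2:]; s=s*(1+ci["k1"]*(s**2).sum(1,keepdims=True))
    K=ci["intrinsics"]; return s@K[:2,:2].T+K[:2,2]
a=np.radians(50);N=np.array([-np.sin(a),0,np.cos(a)]);U=np.array([np.cos(a),0,np.sin(a)]);L=np.array([0,1,0.])
H=np.array([0,0,.165])
def pl(u,l,n): return H+u*U+l*L+n*N          # stand frame
def w2(p,x,y,yaw): return R.from_euler('z',yaw).apply(p)+[x,y,0]
def whl(r,ang,n): return pl(r*np.cos(ang),r*np.sin(ang),n)
E
cat > fit.py <<'E'
from h import *
z=lambda u,v,o:(u/4.2+o[0],v/4.2+o[1])
tz=lambda u,v:z(u,v,(220,145)); sz=lambda u,v:z(u,v,(215,155))
S=np.radians([36,108,180,252,324])
ct,cs=camera_info("top"),camera_info("side")
def model(p):
    x,y,yaw,th,bx=p
    T=[pl(.155,0,0),whl(.145,th,.026)]+[whl(.088,th+s,.020) for s in S]
    # base rear corners
    B=[np.array([bx+.16,.18,.012]),np.array([bx+.16,-.18,.012])]
    return w2(np.array(T),x,y,yaw),w2(np.array(B),x,y,yaw)
obsT=np.array([tz(352,140),tz(383,470),tz(430,378),tz(405,240),tz(237,203),tz(168,325),tz(285,422)])
obsB=np.array([tz(150,38),tz(573,152)])
obsS=np.array([sz(118,146),sz(358,188)])
def res(p):
    T,B=model(p)
    return np.concatenate([(proj(T,ct)-obsT).ravel(),(proj(B,ct)-obsB).ravel(),(proj(T[:2],cs)-obsS).ravel()])
s=least_squares(res,[.46,-.03,-.25,3.6,0],loss="soft_l1")
print(s.x); print(np.round(res(s.x).reshape(-1,2),1))
x=s.x[:3]
for n,p in dict(hub=pl(0,0,0),edge=pl(.025,0,.042),top=pl(.145,0,.026)).items(): print(n,w2(p,*x))
np.save("stand.npy",s.x)
E
python3 fit.py
```

```text
[ 0.51806002 -0.0433241  -0.28073818  3.82188059  0.02248516]
[[-0.9  3.3]
 [ 1.  -3.5]
 [-5.6 -1.1]
 [-4.5  7.8]
 [ 1.3  8.5]
 [ 4.1 -1. ]
 [ 0.  -5.5]
 [-0.3 -0.3]
 [ 0.6  0.4]
 [ 4.  -5.1]
 [-3.3  4.5]]
hub [ 0.51806002 -0.0433241   0.165     ]
edge [ 0.50258631 -0.03886219  0.21114819]
top [ 0.58847797 -0.06362937  0.29278892]
```

```bash
sed -i 's/radians(50)/radians(40)/' h.py; python3 fit.py
```

```text
[ 0.51574017 -0.04210662 -0.27989708  3.83796805  0.02502357]
[[ 0.1 -1.5]
 [ 0.8  0.5]
 [-5.6 -0.5]
 [-4.4  4.6]
 [ 1.4  6.1]
 [ 3.6  0.5]
 [-0.6 -2. ]
 [-0.5 -0.3]
 [ 0.5  0.3]
 [-0.5  0.2]
 [-0.2  0.2]]
hub [ 0.51574017 -0.04210662  0.165     ]
edge [ 0.50819953 -0.03993912  0.21324356]
top [ 0.60643186 -0.0681753   0.27812136]
```

```bash
sed -i 's/x,y,yaw,th,bx=p/x,y,yaw,th,bx,r,n=p/; s/whl(.088,th+s,.020)/whl(r,th+s,n)/; s/3.6,0\]/3.6,0,.09,.01]/' fit.py; python3 fit.py
cat > ov.py <<'E'
from h import *
import sys
p=np.load("stand.npy")
def draw(img,cam,th,pose=None):
    ci=camera_info(cam)
    f=lambda P:proj(w2(np.array(P),*p[:3]),ci,pose)
    t=np.linspace(0,2*np.pi,60)
    img=img.copy()
    K=4
    img=cv2.resize(img,None,fx=K,fy=K,interpolation=cv2.INTER_CUBIC)
    def pol(P,c): cv2.polylines(img,[np.int32(f(P)*K)],False,c,1)
    for r,n in((.145,0),(.107,.019),(.096,.007)): pol([whl(r,a,n) for a in t],(0,255,0))
    for s in np.radians([36,108,180,252,324]): pol([whl(.026,th+s,.02),whl(.088,th+s,.02)],(255,0,255))
    pol([whl(.103,th,.026),whl(.145,th,.026)],(255,255,0))
    pol([pl(.025,-.18,.044),pl(.025,.18,.044)],(255,255,255))
    pol([pl(.155,0,0),pl(.145,0,.026)],(255,255,255))
    return img
if __name__=="__main__":
    i=draw(cv2.imread("pics/top0.png"),"top",p[3]); cv2.imwrite("pics/ovt.png",i[145*4:285*4,220*4:390*4])
    i=draw(cv2.imread("pics/side0.png"),"side",p[3]); cv2.imwrite("pics/ovs.png",i[155*4:295*4,215*4:345*4])
E
python3 ov.py
```

```text
[ 0.51343858 -0.04273163 -0.27495099  3.83826285  0.02708119  0.10412725
  0.00757985]
[[ 0.1 -0.8]
 [ 1.2  1.1]
 [-0.3 -0.1]
 [ 0.2  0.1]
 [-0.3  0.4]
 [-0.3 -0.8]
 [-0.3  0.1]
 [-0.5 -0. ]
 [ 0.6  0.1]
 [ 0.1  0.1]
 [ 0.1 -0.1]]
hub [ 0.51343858 -0.04273163  0.165     ]
edge [ 0.50588732 -0.04060146  0.21324356]
top [ 0.6042581  -0.06835143  0.27812136]
```

View pics/ovt.png

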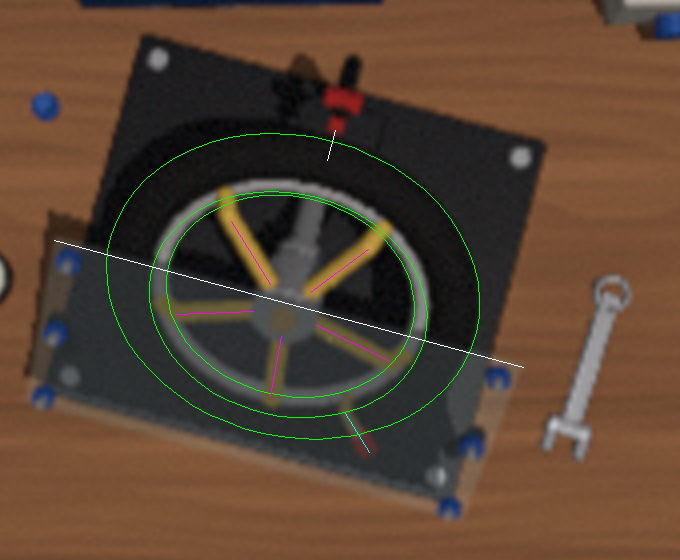

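View pics/ovs.png

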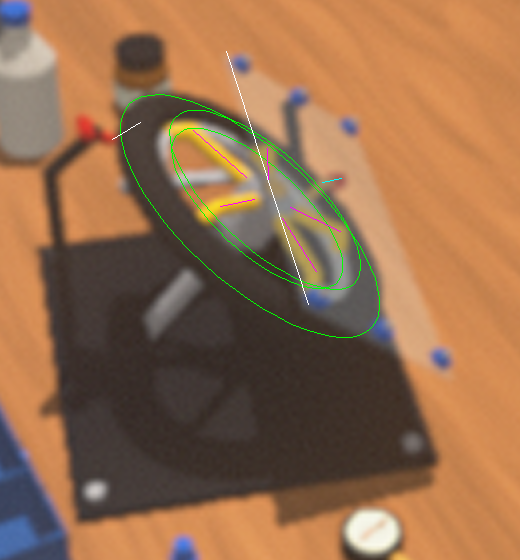

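```bash
cat > tgt.py <<'E'
from h import *
p=np.load("stand.npy")
Rz=R.from_euler('z',p[2]).as_matrix()
Nw,Uw,Lw=Rz@N,Rz@U,Rz@L
def Rt(sgn,psi=0):
    # tool x = sgn*L
    x=sgn*Lw; y=-Nw; M=np.c_[x,y,np.cross(x,y)]
    return R.from_rotvec(Nw*psi).as_matrix()@M
def tcp(u,l,n): return w2(pl(u,l,n),*p[:3])
def loc(P): # world -> u,l,n
    d=Rz.T@(np.array(P)-[p[0],p[1],0])-H; return np.array([d@U,d@L,d@N])
def rv(Ra,Rb): return R.from_matrix(Rb@Ra.T).as_rotvec()
E
python3 - <<'E'
from tgt import *
s=state(); M=q2R(s["tool_rot"]); print(np.round(M,2))
for g in(1,-1):
    print(np.degrees(rv(M,Rt(g))))
print(tcp(44,-54,150) if 0 else tcp(.07,0,.15), tcp(.044,-.054,.12))
print(Nw,Uw,Lw)
E
```

```text
[[ 0.3  -0.   -0.96]
 [ 0.96 -0.    0.3 ]
 [-0.   -1.    0.  ]]
[-11.25567635 -38.39786979   1.39899733]
[  58.55763835  -17.45045661 -167.92170094]
[ 0.472251   -0.03111279  0.3249018 ] [ 0.45698028 -0.08291247  0.28520799]
[-0.61864355  0.17451669  0.76604444] [ 0.73727067 -0.20798089  0.64278761] [0.27149977 0.96243851 0.        ]
```

Call:
carry_out:
  rows:
    - [[0,0,0,0.42,-0.92,0.25,0],[0,0,0,0.42,-0.92,0.25,0],[0,0,0,0.42,-0.92,0.25,0],[0,0,0,0.42,-0.92,0.25,0],[0,0,0,0.42,-0.92,0.25,0]]

```text
time: 0.65
tool_pos: [0.2688, 0.4115, 0.3539]
tool_rot: [-0.569, 0.569, 0.42, -0.42]
contact_force: [0.5, -0.1, -0.9]
gripper_width: 0.145
```

Call:
carry_out:
  rows:
    - [[-0.28,-0.96,0.035,0.42,-0.92,0,0],[-0.28,-0.96,0.035,0.42,-0.92,0,0],[-0.28,-0.96,0.035,0.42,-0.92,0,0],[-0.28,-0.96,0.035,0.42,-0.92,0,0],[-0.28,-0.96,0.035,0.42,-0.92,0,0]]

```text
time: 1.15
tool_pos: [0.3528, 0.2277, 0.3537]
tool_rot: [-0.459, 0.656, 0.492, -0.342]
contact_force: [0.8, 0.2, -0.3]
gripper_width: -0.001
```

Call:
carry_out:
  rows:
    - [[-0.28,-0.96,0.035,0.42,-0.92,0,0],[-0.28,-0.96,0.035,0.42,-0.92,0,0],[-0.28,-0.96,0.035,0.42,-0.92,0,0],[-0.28,-0.96,0.035,0.42,-0.92,0,0],[-0.28,-0.96,0.035,0.42,-0.92,0,0]]

```text
time: 1.65
tool_pos: [0.4367, 0.0437, 0.3539]
tool_rot: [-0.336, 0.723, 0.548, -0.254]
contact_force: [0.4, 0.2, -0.5]
gripper_width: 0.001
```

```bash
python3 - <<'E'
from tgt import *
import ov
s=state(); M=q2R(s["tool_rot"]); print(s["time"],s["tool_pos"],loc(s["tool_pos"]),np.degrees(rv(M,Rt(1))),s["joint_pos"],s["gripper_width"])
im=grab_frame("wrist"); cv2.imwrite("pics/w1.png",im)
E
```

```text
1.65 [0.43671255 0.04372284 0.35393657] [0.04689735 0.06237601 0.20728762] [-0.04659978  0.22127109 -0.09610028] [ 0.01712412 -0.8059255   2.25557747 -0.21680507  1.02160258 -1.23078892] 0.0007379553231503956
```

View pics/w1.png

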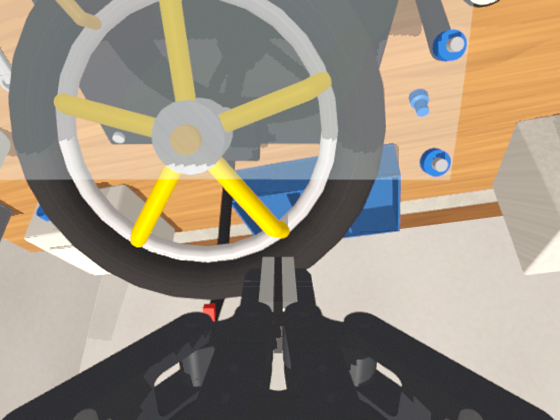

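```bash
cat > look.py <<'E'
from tgt import *
import ov,sys
def shot(name,th,sc=1.4):
    s=state(); im=grab_frame("wrist"); cv2.imwrite(f"pics/{name}.png",im)
    ov_(name,th,s,sc)
def ov_(name,th,s,sc=1.4):
    im=cv2.imread(f"pics/{name}.png")
    o=ov.draw(im,"wrist",th,(s["tool_pos"],s["tool_rot"]))
    cv2.imwrite(f"pics/{name}o.png",cv2.resize(o,None,fx=sc/4,fy=sc/4,interpolation=cv2.INTER_AREA))
E
python3 - <<'E'
from look import *
ov_("w1",p[3],state())
E
```

```text
(no output)
```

View pics/w1o.png

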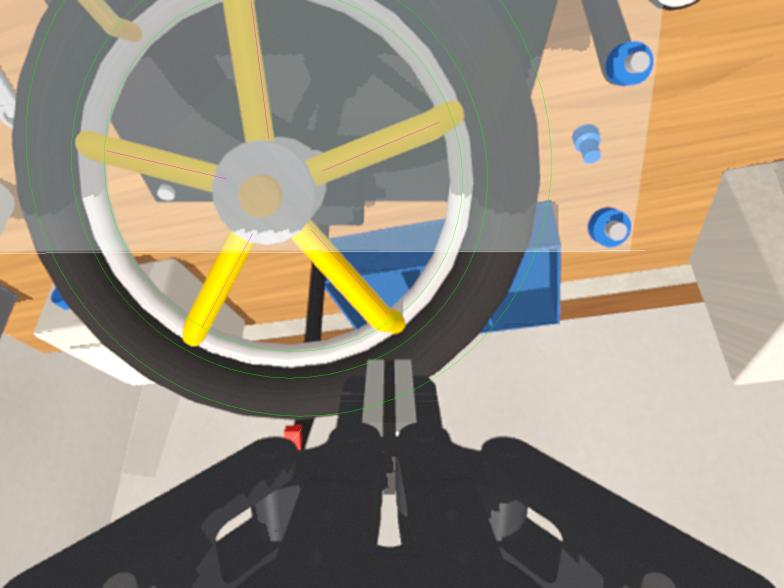

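```bash
cat > fit2.py <<'E'
from h import *
import sys
cw=camera_info("wrist"); s=state(); pose=(s["tool_pos"],s["tool_rot"])
ang=np.radians([108,180,252,324,36])
W=np.array([[(195,335),(240,240)],[(397,322),(300,228)],[(455,113),(315,175)],[(237,2),(258,135)],[(90,145),(212,178)]])/1.4
def res(q):
    x,y,yaw,th,dz=q; o=[]
    for a,w in zip(ang,W):
        l=proj(w2(np.array([whl(.03,th+a,.02),whl(.088,th+a,.02)]),x,y,yaw)+[0,0,dz],cw,pose)
        d=l[1]-l[0];n=np.array([-d[1],d[0]])/np.hypot(*d)
        o+=list((w-l[0])@n)
    g=proj(w2(pl(.025,.18,.044),x,y,yaw)+[0,0,dz],cw,pose)[0]-np.array([640,250])/1.4
    t=proj(w2(pl(.155,0,0),x,y,yaw)+[0,0,dz],cw,pose)[0]-np.array([291,425])/1.4
    return np.array(o+list(g)+list(t)+[dz*500])
p=np.load("stand.npy")
f=least_squares(res,list(p[:4])+[0.],loss="soft_l1"); print(f.x,np.round(res(f.x),1))
f2=f.x; 
if f2 is not None: np.save("stand.npy",f2)
E
python3 fit2.py; python3 -c "
from look import *
ov_('w1',p[3],state())"
```

```text
[ 5.10731015e-01 -4.61142574e-02 -2.74386780e-01  3.85131769e+00
  1.10599976e-03] [-1.7  0.7 -3.8  1.1  3.2  3.9 -1.6 -0.4  4.  -0.1 -1.1  0.3  2.3  3.9
  0.6]
```

View pics/w1o.png

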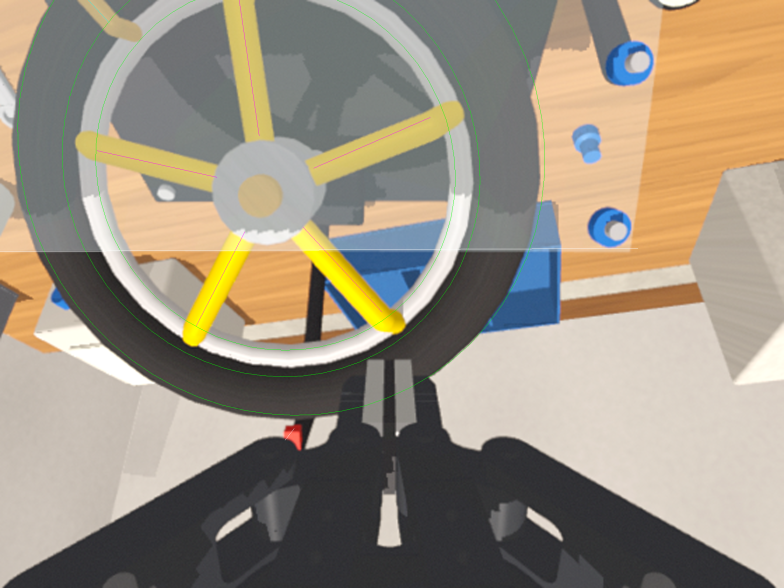

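```bash
cat > go.py <<'E'
from tgt import *
import sys
v=list(map(float,sys.argv[1:]))
s=state(); print("t",s["time"],"loc",np.round(loc(s["tool_pos"])*1e3,1),"F",np.round(s["contact_force"],1),"rotdev",np.round(np.degrees(rv(q2R(s["tool_rot"]),Rt(1))),1))
c=s["tool_pos"]
for i in range(0,len(v),3):
    P=tcp(*(np.array(v[i:i+3])/1e3)); print(v[i:i+3],"delta/40mm",np.round((P-c)/.04,3)); c=P
E
python3 go.py 44 -59 130 44 -59 78
```

```text
t 1.7 loc [ 48.8  62.1 204. ] F [ 0.8 -2.  -0.6] rotdev [0.2 0.2 0.4]
[44.0, -59.0, 130.0] delta/40mm [ 0.236 -3.211 -1.496]
[44.0, -59.0, 78.0] delta/40mm [ 0.804 -0.226 -0.996]
```

Call:
carry_out:
  rows:
    - [[0,0,0,0.06,-0.8,-0.37,0],[0,0,0,0.06,-0.8,-0.37,0],[0,0,0,0.06,-0.8,-0.37,0],[0,0,0,0.06,-0.81,-0.37,0],[0,0,0,0,0,0,0]]

```text
time: 2.2
tool_pos: [0.4449, -0.0861, 0.2912]
tool_rot: [-0.34, 0.723, 0.545, -0.255]
contact_force: [1.0, -0.4, -0.5]
gripper_width: -0.002
```

```bash
python3 -c "
from look import *
shot('w2',p[3])"; python3 go.py 44 -59 78
```

```text
t 2.25 loc [ 41.8 -54.9 131.5] F [ 0.3  0.1 -0.2] rotdev [-0.2 -0.2  0.2]
[44.0, -59.0, 78.0] delta/40mm [ 0.84  -0.343 -0.99 ]
```

View pics/w2o.png

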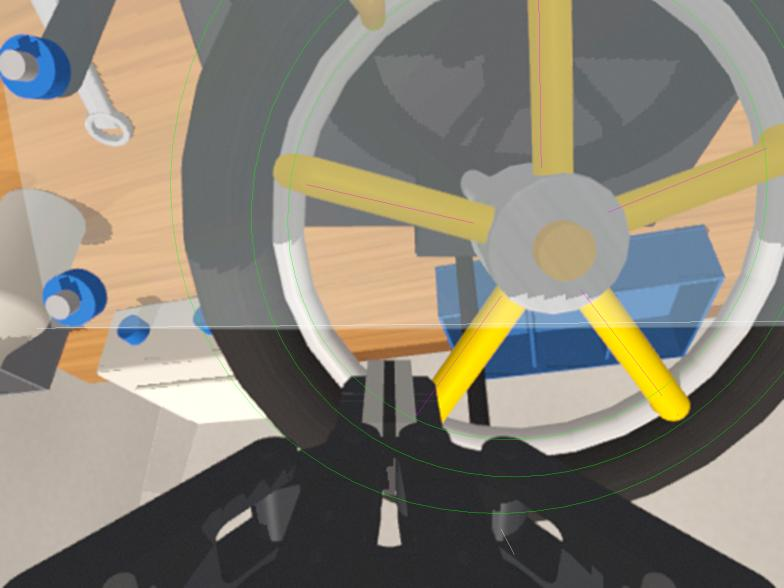

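```bash
cat > fit3.py <<'E'
from h import *
import json,sys
# usage: fit3 name ; obs as list [(angle_of_spoke,(u,v),(u,v))], 1.4x px ; uses saved pose
cw=camera_info("wrist")
def fit(W,guard,pose,p0,only_th=False):
    def res(q):
        if only_th: q=list(p0[:3])+[q[0]]
        x,y,yaw,th=q[:4]; o=[]
        for a,w in W:
            a=np.radians(a); w=np.array(w)/1.4
            l=proj(w2(np.array([whl(.03,th+a,.02),whl(.088,th+a,.02)]),x,y,yaw),cw,pose)
            d=l[1]-l[0];n=np.array([-d[1],d[0]])/np.hypot(*d)
            o+=list((w-l[0])@n)
        for g in guard:
            l=proj(w2(np.array([pl(.025,-.15,.044),pl(.025,.15,.044)]),x,y,yaw),cw,pose)
            d=l[1]-l[0];n=np.array([-d[1],d[0]])/np.hypot(*d); o.append((np.array(g)/1.4-l[0])@n)
        if not only_th: o+=list((np.array([x,y])-p0[:2])*300)+[(yaw-p0[2])*200]
        return np.array(o)
    f=least_squares(res,[p0[3]] if only_th else list(p0[:4]),loss="soft_l1")
    return f.x,np.round(res(f.x),1)
if __name__=="__main__":
    s=state()
    W=[(108,[(508,303),(477,350)]),(180,[(612,300),(675,400)]),(252,[(630,205),(775,143)]),(324,[(550,10),(553,160)]),(36,[(290,170),(480,222)])]
    x,r=fit(W,[(60,327),(760,325)],(s["tool_pos"],s["tool_rot"]),[.5134,-.0427,-.275,3.845])
    print(x,r); np.save("stand.npy",x)
E
python3 fit3.py;python3 go.py 44 -59 78; python3 -c "
from look import *
ov_('w2',p[3],state())"
```

```text
[ 0.51369916 -0.04001657 -0.27491023  3.86538408] [ 0.  -1.1 -5.2  2.9 -0.4 -1.5 -0.2 -0.   6.6 -0.7  0.7  3.3  0.1  0.8
  0. ]
t 2.25 loc [ 41.  -61.6 132.3] F [ 0.3  0.1 -0.2] rotdev [-0.2 -0.2  0.2]
[44.0, -59.0, 78.0] delta/40mm [ 0.913 -0.19  -0.99 ]
```

View pics/w2o.png

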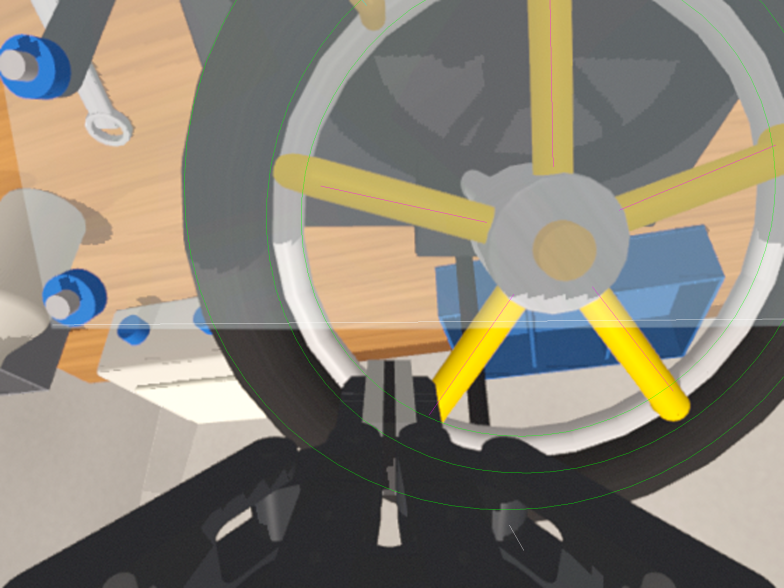

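Call:
carry_out:
  rows:
    - [[0,0,0,0.11,0.03,0.04,0],[0,0,0,0.27,-0.07,-0.33,0],[0,0,0,0.27,-0.07,-0.33,0],[0,0,0,0.27,-0.07,-0.36,0],[0,0,0,0,0,0,0]]

```text
time: 2.75
tool_pos: [0.4833, -0.0886, 0.2539]
tool_rot: [-0.338, 0.72, 0.549, -0.256]
contact_force: [0.1, 0.3, -0.8]
gripper_width: -0.001
```

```bash
python3 go.py 44 -58 78; python3 -c "
from look import *
shot('w3',p[3])"
```

```text
t 2.75 loc [ 44.9 -55.   78.4] F [ 0.1  0.3 -0.8] rotdev [-0.2 -0.2 -0.3]
[44.0, -58.0, 78.0] delta/40mm [-0.03  -0.068 -0.022]
```

View pics/w3o.png

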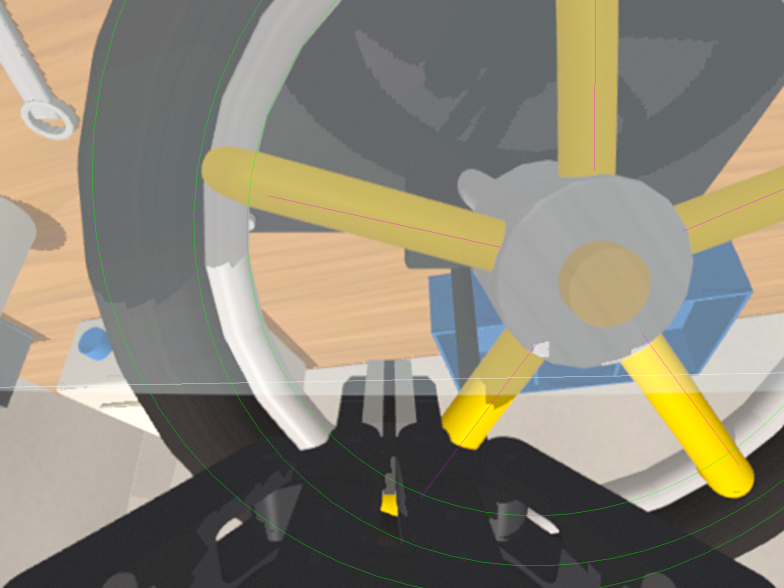

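```bash
cat > arc.py <<'E'
from tgt import *
import sys
# r n a0 a1 step rows
r,n,a0,a1,st,rows=map(float,sys.argv[1:7])
s=state(); c=s["tool_pos"]; l=loc(c)*1e3
print("t",s["time"],"loc",np.round(l,1),"r",round(np.hypot(*l[:2]),1),"ang",round(np.degrees(np.arctan2(l[1],l[0])),1),"F",np.round(s["contact_force"],1))
for a in np.arange(a0,a1+(.01 if st>0 else -.01),st):
    t=np.radians(a); P=tcp(r*np.cos(t)/1e3,r*np.sin(t)/1e3,n/1e3); print(a,np.round((P-c)/.04/rows,3)); c=P
E
python3 arc.py 71 78 -46 18 16 5
```

```text
t 2.8 loc [ 45.7 -55.3  79.3] r 71.7 ang -50.4 F [-0.8  0.3 -0.1]
-46.0 [0.023 0.015 0.007]
-30.0 [0.066 0.062 0.039]
-14.0 [0.052 0.08  0.024]
2.0 [0.034 0.092 0.007]
18.0 [ 0.014  0.097 -0.011]
```

Call:
carry_out:
  rows:
    - [[0,0,0,0.023,0.015,0.007,0],[0,0,0,0.023,0.015,0.007,0],[0,0,0,0.023,0.015,0.007,0],[0,0,0,0.033,0.03,0.015,0],[0,0,0,0.033,0.03,0.015,0]]

```text
time: 3.3
tool_pos: [0.4885, -0.0863, 0.2582]
tool_rot: [-0.337, 0.722, 0.548, -0.254]
contact_force: [-3.1, -0.6, 0.6]
gripper_width: 0.004
```

Call:
carry_out:
  rows:
    - [[0,0,0,0.06,0.06,0.038,0],[0,0,0,0.06,0.06,0.038,0],[0,0,0,0.06,0.06,0.038,0],[0,0,0,0.06,0.06,0.038,0],[0,0,0,0.06,0.06,0.038,0]]

```text
time: 3.8
tool_pos: [0.5005, -0.074, 0.265]
tool_rot: [-0.338, 0.722, 0.548, -0.255]
contact_force: [-2.3, -1.3, -2.1]
gripper_width: -0.001
```

```bash
python3 arc.py 71 78 -14 18 16 5; python3 -c "
from look import *
shot('w4',p[3])"
```

```text
t 3.8 loc [ 61.6 -36.3  78.8] r 71.5 ang -30.5 F [-2.3 -1.3 -2.1]
-14.0 [0.055 0.084 0.02 ]
2.0 [0.034 0.092 0.007]
18.0 [ 0.014  0.097 -0.011]
```

View pics/w4o.png

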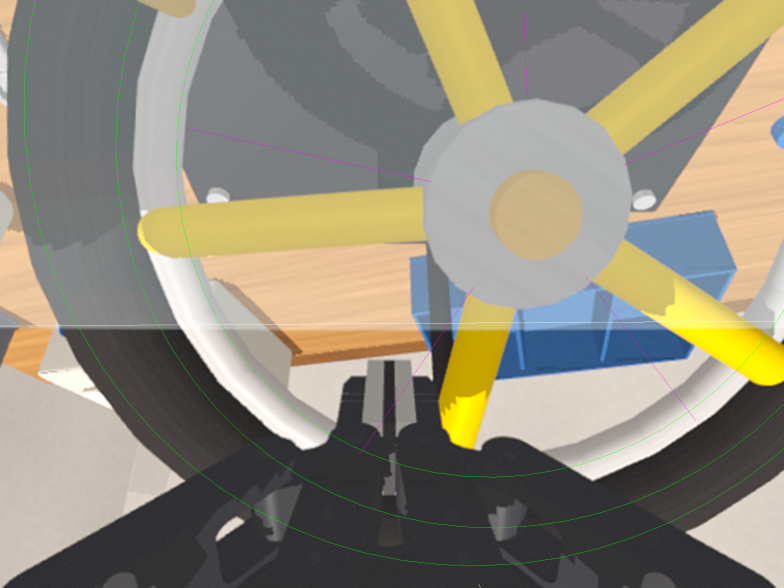

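Call:
carry_out:
  rows:
    - [[0,0,0,0.055,0.08,0.02,0],[0,0,0,0.055,0.083,0.02,0],[0,0,0,0.055,0.083,0.02,0],[0,0,0,0.053,0.084,0.018,0],[0,0,0,0.05,0.085,0.018,0]]

```text
time: 4.35
tool_pos: [0.5112, -0.0574, 0.2689]
tool_rot: [-0.337, 0.722, 0.548, -0.255]
contact_force: [-2.9, -1.5, -1.2]
gripper_width: -0.002
```

Call:
carry_out:
  rows:
    - [[0,0,0,0.038,0.091,0.01,0],[0,0,0,0.036,0.092,0.008,0],[0,0,0,0.034,0.092,0.007,0],[0,0,0,0.032,0.092,0.005,0],[0,0,0,0.03,0.092,0.003,0]]

```text
time: 4.85
tool_pos: [0.5181, -0.0391, 0.2705]
tool_rot: [-0.337, 0.722, 0.548, -0.254]
contact_force: [-1.5, -2.6, -1.4]
gripper_width: 0.004
```

Call:
carry_out:
  rows:
    - [[0,0,0,0.022,0.096,-0.004,0],[0,0,0,0.018,0.097,-0.008,0],[0,0,0,0.014,0.097,-0.011,0],[0,0,0,0.01,0.097,-0.014,0],[0,0,0,0.006,0.097,-0.017,0]]

```text
time: 5.35
tool_pos: [0.5208, -0.0197, 0.2684]
tool_rot: [-0.337, 0.722, 0.548, -0.254]
contact_force: [-0.3, -2.7, 0.3]
gripper_width: 0.003
```

```bash
python3 arc.py 71 78 18 18 16 5; python3 -c "
from look import *
shot('w5',p[3]+np.radians(70))"
```

```text
t 5.35 loc [67.5 21.5 78.3] r 70.8 ang 17.7 F [-0.3 -2.7  0.3]
18.0 [ 0.002  0.002 -0.001]
```

View pics/w5o.png

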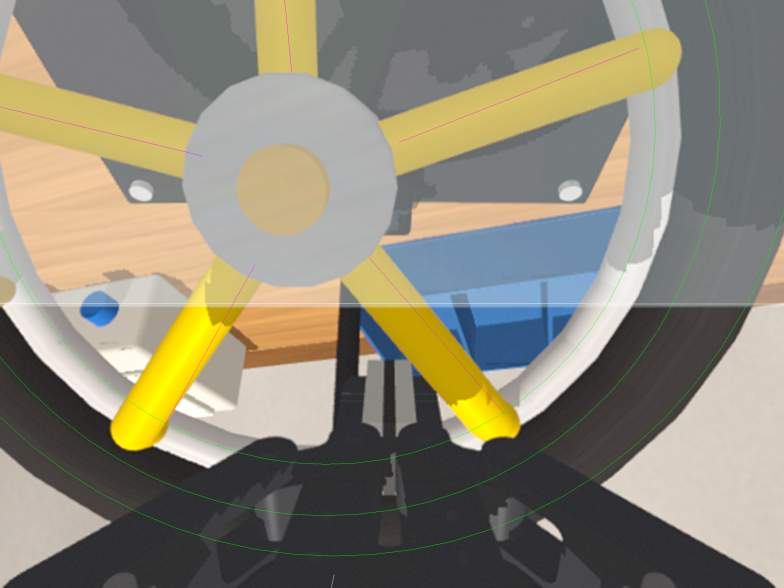

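```bash
python3 go.py 67 18 79 67 18 140 43.5 -59 140 43.5 -59 78
```

```text
t 5.4 loc [67.3 22.  78.3] F [-0.5 -1.4 -0. ] rotdev [-0.2  0.1 -0.1]
[67.0, 18.0, 79.0] delta/40mm [-0.043 -0.092  0.01 ]
[67.0, 18.0, 140.0] delta/40mm [-0.943  0.266  1.168]
[43.5, -59.0, 140.0] delta/40mm [-0.956 -1.731 -0.378]
[43.5, -59.0, 78.0] delta/40mm [ 0.959 -0.27  -1.187]
```

Call:
carry_out:
  rows:
    - [[0,0,0,-0.04,-0.09,0.01,0],[0,0,0,-0.31,0.09,0.39,0],[0,0,0,-0.31,0.09,0.39,0],[0,0,0,-0.32,0.09,0.39,0],[0,0,0,0,0,0,0]]

```text
time: 5.9
tool_pos: [0.4818, -0.0125, 0.319]
tool_rot: [-0.335, 0.723, 0.549, -0.252]
contact_force: [-0.9, -0.5, 0.4]
gripper_width: -0.0
```

Call:
carry_out:
  rows:
    - [[0,0,0,-0.32,-0.58,-0.126,0],[0,0,0,-0.32,-0.58,-0.126,0],[0,0,0,-0.32,-0.57,-0.126,0],[0,0,0,0,0,0,0],[0,0,0,0,0,0,0]]

```text
time: 6.4
tool_pos: [0.4431, -0.0824, 0.2997]
tool_rot: [-0.338, 0.722, 0.547, -0.254]
contact_force: [-0.1, 0.1, -0.2]
gripper_width: 0.004
```

```bash
python3 go.py 43.5 -59 78; python3 -c "
from look import *
shot('w6',p[3]+np.radians(70))"
```

```text
t 6.4 loc [ 43.4 -60.  139.4] F [-0.1  0.1 -0.2] rotdev [-0.2  0.   0. ]
[43.5, -59.0, 78.0] delta/40mm [ 0.959 -0.245 -1.174]
```

View pics/w6o.png

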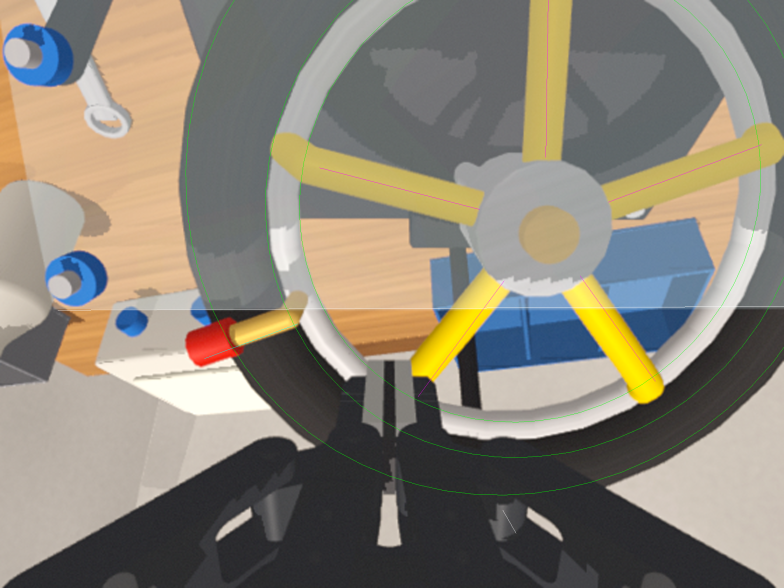

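Call:
carry_out:
  rows:
    - [[0,0,0,0.24,-0.068,-0.295,0],[0,0,0,0.24,-0.068,-0.295,0],[0,0,0,0.24,-0.068,-0.295,0],[0,0,0,0.24,-0.066,-0.3,0],[0,0,0,0,0,0,0]]

```text
time: 6.95
tool_pos: [0.4818, -0.0916, 0.2504]
tool_rot: [-0.339, 0.721, 0.548, -0.256]
contact_force: [-0.0, 0.6, -0.1]
gripper_width: -0.002
```

```bash
python3 arc.py 71 78 -46 18 16 5; python3 -c "
from look import *
shot('w7',p[3]+np.radians(70))"
```

```text
t 6.95 loc [ 42.1 -58.3  76.2] r 71.9 ang -54.2 F [-0.   0.6 -0.1]
-46.0 [0.031 0.029 0.03 ]
-30.0 [0.066 0.062 0.039]
-14.0 [0.052 0.08  0.024]
2.0 [0.034 0.092 0.007]
18.0 [ 0.014  0.097 -0.011]
```

View pics/w7o.png

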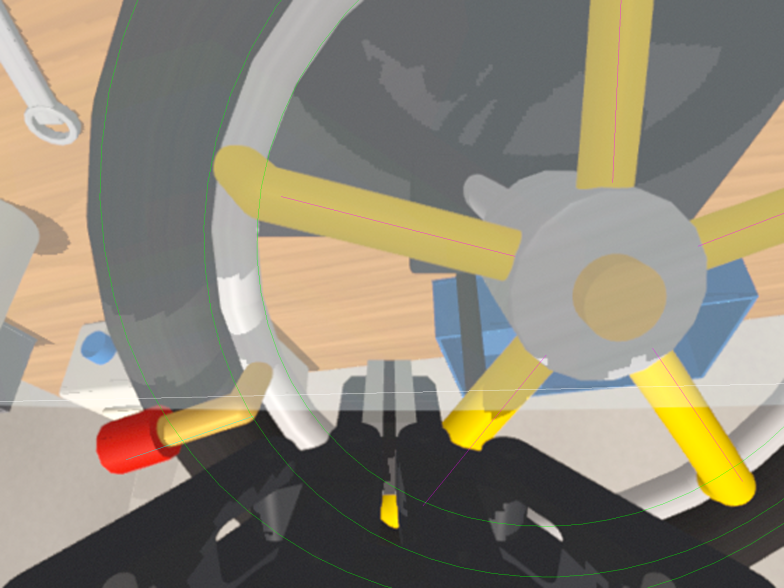

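Call:
carry_out:
  rows:
    - [[0,0,0,0.031,0.029,0.03,0],[0,0,0,0.031,0.029,0.03,0],[0,0,0,0.031,0.029,0.03,0],[0,0,0,0.031,0.029,0.03,0],[0,0,0,0.031,0.029,0.03,0]]

```text
time: 7.5
tool_pos: [0.4877, -0.0869, 0.2592]
tool_rot: [-0.337, 0.722, 0.548, -0.254]
contact_force: [-1.5, -0.9, -2.2]
gripper_width: -0.002
```

Call:
carry_out:
  rows:
    - [[0,0,0,0.066,0.06,0.041,0],[0,0,0,0.066,0.06,0.041,0],[0,0,0,0.066,0.062,0.039,0],[0,0,0,0.066,0.062,0.039,0],[0,0,0,0.066,0.062,0.037,0]]

```text
time: 8.0
tool_pos: [0.5013, -0.0745, 0.2671]
tool_rot: [-0.337, 0.722, 0.548, -0.254]
contact_force: [-2.4, -1.4, -1.4]
gripper_width: -0.001
```

Call:
carry_out:
  rows:
    - [[0,0,0,0.055,0.078,0.026,0],[0,0,0,0.053,0.079,0.026,0],[0,0,0,0.052,0.08,0.024,0],[0,0,0,0.051,0.081,0.022,0],[0,0,0,0.05,0.082,0.022,0]]

```text
time: 8.5
tool_pos: [0.5115, -0.0585, 0.2716]
tool_rot: [-0.337, 0.722, 0.548, -0.255]
contact_force: [-2.6, -2.4, -1.8]
gripper_width: -0.001
```

Call:
carry_out:
  rows:
    - [[0,0,0,0.038,0.091,0.01,0],[0,0,0,0.036,0.092,0.008,0],[0,0,0,0.034,0.092,0.007,0],[0,0,0,0.032,0.092,0.005,0],[0,0,0,0.03,0.092,0.003,0]]

```text
time: 9.0
tool_pos: [0.5183, -0.0401, 0.273]
tool_rot: [-0.337, 0.722, 0.548, -0.254]
contact_force: [-2.0, -1.8, 0.1]
gripper_width: 0.001
```

Call:
carry_out:
  rows:
    - [[0,0,0,0.022,0.08,-0.004,0],[0,0,0,0.016,0.07,-0.006,0],[0,0,0,0.01,0.05,-0.006,0],[0,0,0,0,0,0,0],[0,0,0,0,0,0,0]]

```text
time: 9.5
tool_pos: [0.5202, -0.0322, 0.2724]
tool_rot: [-0.337, 0.722, 0.548, -0.254]
contact_force: [-0.6, -1.1, 0.1]
gripper_width: -0.002
```

```bash
python3 arc.py 71 78 14 18 4 5; python3 -c "
from look import *
shot('w8',0)
cv2.imwrite('pics/top8.png',cv2.resize(grab_frame('top')[145:285,220:390],None,fx=4.2,fy=4.2,interpolation=cv2.INTER_CUBIC))"
```

```text
t 9.5 loc [72.2  9.3 79.6] r 72.8 ang 7.4 F [-0.6 -1.1  0.1]
14.0 [ 0.003  0.04  -0.017]
18.0 [ 0.001  0.024 -0.004]
```

View pics/w8o.png

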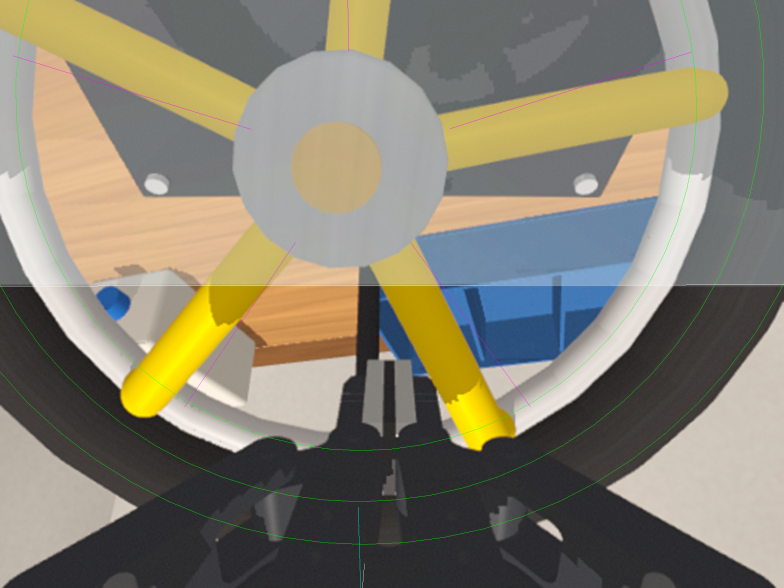

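```bash
python3 - <<'E'
from fit3 import *
p=np.load("stand.npy"); s=state(); pose=(s["tool_pos"],s["tool_rot"])
W=[(36,[(395,265),(460,385)]),(324,[(258,262),(145,390)]),(108,[(450,142),(700,93)]),(180,[(359,2),(356,48)])]
print(fit(W,[(60,285),(700,286)],pose,list(p[:3])+[-.1]))
print(fit(W,[],pose,list(p[:3])+[-.1],True))
E
```

```text
(array([ 0.5135983 , -0.04237669, -0.27608765, -0.12259077]), array([ 3.5,  5.4, -1.3, -0.1,  0.2, -2.1,  0.1,  1.5, -1.4, -0.3, -0. ,
       -0.7, -0.2]))
(array([-0.13364225]), array([ 8.5,  8.9,  1.5,  1. , -0.7, -4.9, -7.7, -5.9]))
```

View pics/top8.png

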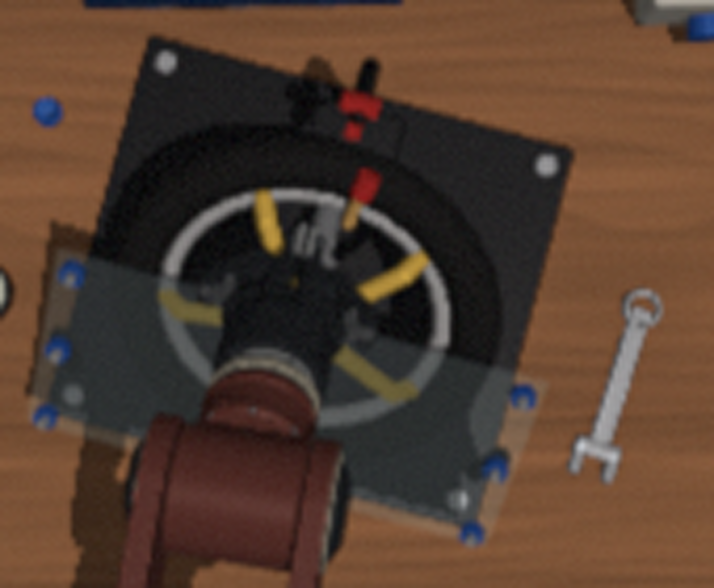

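```bash
python3 arc.py 72.5 79 14.5 14.5 4 5
```

```text
t 9.6 loc [72.2  9.2 79.6] r 72.8 ang 7.3 F [-0.5 -0.5 -0.6]
14.5 [ 0.007  0.045 -0.009]
```

Call:
carry_out:
  rows:
    - [[0,0,0,0.009,0.055,-0.011,0],[0,0,0,0.009,0.055,-0.011,0],[0,0,0,0.009,0.055,-0.011,0],[0,0,0,0.009,0.055,-0.011,0],[0,0,0,0,0,0,0]]

```text
time: 10.1
tool_pos: [0.5216, -0.0232, 0.2704]
tool_rot: [-0.337, 0.722, 0.548, -0.254]
contact_force: [-0.2, -1.7, 1.0]
gripper_width: 0.001
```

```bash
python3 go.py 70 15 79 70 15 205; python3 -c "
from look import *
shot('w9',0)
cv2.imwrite('pics/top9.png',cv2.resize(grab_frame('top')[145:285,220:390],None,fx=4.2,fy=4.2,interpolation=cv2.INTER_CUBIC))"
```

```text
t 10.1 loc [70.1 18.3 78.8] F [-0.2 -1.7  1. ] rotdev [-0.1  0.  -0.1]
[70.0, 15.0, 79.0] delta/40mm [-0.027 -0.079  0.003]
[70.0, 15.0, 205.0] delta/40mm [-1.949  0.55   2.413]
```

View pics/w9o.png

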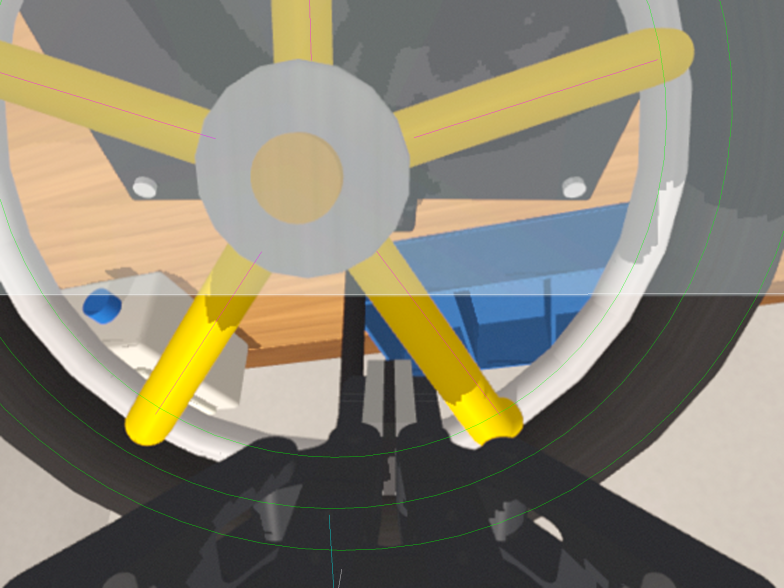

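View pics/top9.png

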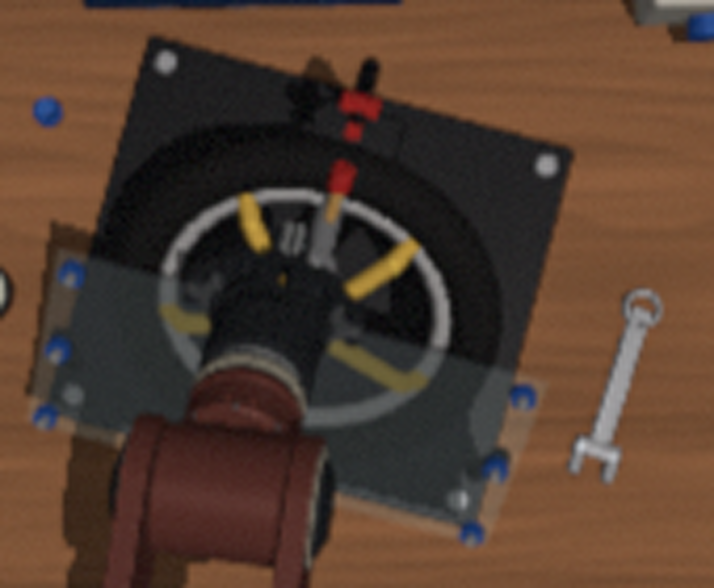

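Call:
carry_out:
  rows:
    - [[0,0,0,-0.027,-0.079,0.003,0],[0,0,0,-0.48,0.135,0.6,0],[0,0,0,-0.48,0.135,0.6,0],[0,0,0,-0.48,0.135,0.6,0],[0,0,0,-0.48,0.135,0.6,0]]

```text
time: 10.7
tool_pos: [0.4427, -0.0049, 0.3672]
tool_rot: [-0.338, 0.722, 0.548, -0.254]
contact_force: [0.2, 0.1, 1.4]
gripper_width: 0.003
```

Call:
carry_out:
  rows:
    - [[0,0,0,-0.2,0.9,0.5,0],[0,0,0,-0.2,0.9,0.5,0],[0,0,0,0,0.9,0.2,0],[0,0,0,0,0,0,0],[0,0,0,0,0,0,0]]

```text
time: 11.2
tool_pos: [0.4274, 0.1037, 0.4144]
tool_rot: [-0.337, 0.721, 0.549, -0.255]
contact_force: [-0.2, 0.6, -0.0]
gripper_width: 0.001
```

```bash
python3 -c "
from look import *
shot('w10',0)
im=grab_frame('top'); cv2.imwrite('pics/top10f.png',im)
o=ov.draw(im,'top',0)[145*4:285*4,220*4:390*4]
cv2.imwrite('pics/top10.png',np.hstack([cv2.resize(im[145:225,260:350],None,fx=4.2,fy=4.2,interpolation=cv2.INTER_CUBIC),cv2.resize(o[0:320,160:520],None,fx=1.05,fy=1.05)]))"; python3 go.py
```

```text
t 11.3 loc [ 66.7 113.5 268.5] F [ 0.   0.2 -0.8] rotdev [-0.1 -0.1 -0. ]
```

View pics/w10o.png

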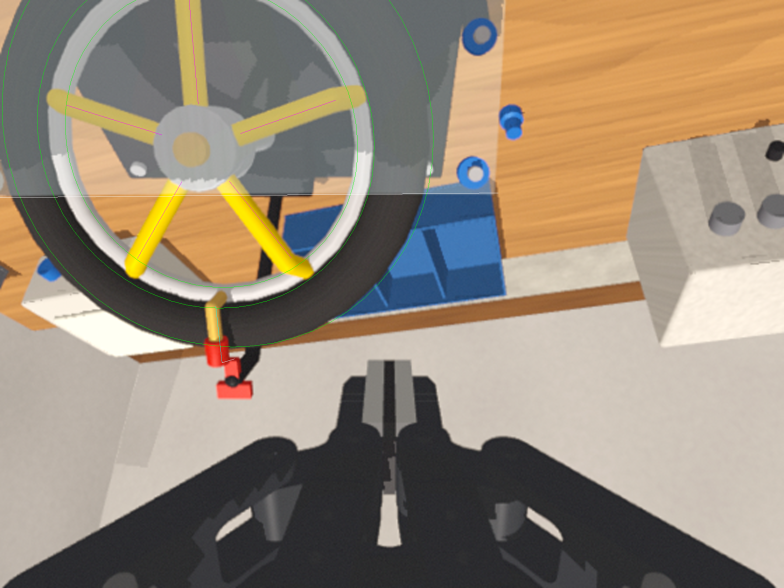

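View pics/top10.png

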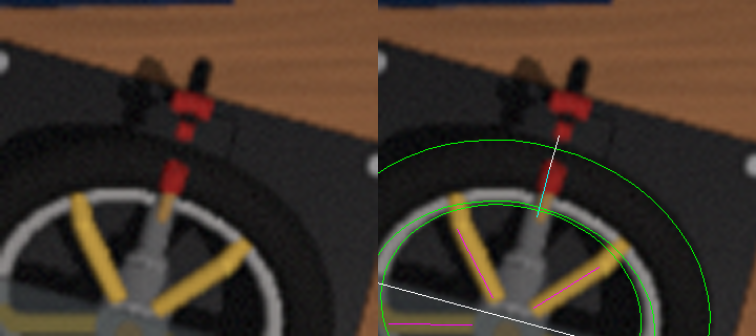

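```bash
python3 - <<'E'
from fit3 import *
p=np.load("stand.npy"); s=state(); pose=(s["tool_pos"],s["tool_rot"])
W=[(36,[(230,188),(287,260)]),(324,[(178,188),(138,260)]),(108,[(235,131),(350,97)]),(252,[(60,100),(160,133)]),(180,[(188,2),(195,100)])]
print(fit(W,[],pose,list(p[:3])+[0]))
E
```

```text
(array([ 0.51185906, -0.04274129, -0.27407564, -0.01674226]), array([ 0.9,  0.7, -1.9, -3.7, -2.7,  0.5,  1.1,  0.7, -0.5, -0.6, -0.6,
       -0.8,  0.2]))
```

```bash
python3 -c "
from plant import *
s=state(); print(s['time'],abs(s['joint_vel']).max(),s['contact_force']); print(job_done())"
```

```text
11.3 0.020251063468342136 [ 0.03603337  0.17389479 -0.76731274]
the job is handed in; nothing more can be done
None
```

I turned the wheel about 139° counterclockwise, as seen from the robot, so the valve stem now points up at the red pointer. I handed the job in at 11.3 s of the 51 s allowed.

- **Pushing:** I kept the fingers shut and pushed two yellow spokes above the guard, one after the other, then gave a last short nudge of about 9 mm. The wrist force at my readings was never above about 4 N. I saw no contact with the tyre or the valve stem.
- **Final alignment:** the spokes in the last wrist picture put the wheel at about −1°, which leaves the stem tip about 2.5 mm from its mark (limit 16 mm). The last top picture shows the red cap in line with the pointer.
- **Hand and loose things:** the hand was well clear of the wheel and at rest. I did not measure the loose things against their starting positions, but the arm never came near them.
- **Disagreements:** my estimates of the stand's position differed by 3–5 mm between the cameras. One early wrist fit used an arm pose read slightly after the picture, so I redid it from a still picture before touching the wheel.

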